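Prime the syringe in the syringe pump to the bold ring

ROBOT

A 7-joint arm with a two-finger parallel gripper is mounted at the origin on the work surface. World frame = base frame: x ahead of the robot, y to its left, z up, the work surface at z = 0. Lengths are in m, angles in rad, forces in N, time in s.
With the tool pointing down it reaches from about 0.4 to 0.85 m from the base axis. Payload 10.4 kg.
Tool frame: the origin (TCP) lies between the finger pads; the fingertips stand 11 mm ahead of it and the grasp point (between the pads) lies 8 mm behind it; z points along the fingers, y is the direction in which the jaws open and shut (so a half turn about z gives the same grasp; the last joint's range is limited). The gripper opens to 87 mm and grips with 3 to 60 N. Pads are 19 mm wide; open, the fingers measure 117 mm over their backs; the gripper's body (75 mm by 190 mm) begins 51 mm behind the grasp point.
Start: joints at [-1.241, 0.332, -0.065, 1.46, 0.022, 1.35, -0.088], TCP at [0.216, 0.587, 0.234] pointing down, gripper open.
Joint ranges: [-2.6, 2.6], [-0.5, 2.12], [-1.47, 1.34], [0.16, 2.42], [-1.27, 4.41], [0.06, 2.06], [-2.6, 2.6]. Speed limits (rad/s): [2.22, 2.22, 2.79, 2.79, 3.14, 3.14, 3.14].

INTERFACE

Orientations are given as a unit quaternion [x, y, z, w].
In Python, from bench import r, eyes gives the robot as it stands.
- The arm moves only by the shell command python3 -m inch 'ROWS' [FORCE]. ROWS is a JSON object of lists of equal length, an entry for each row: "translation": the shift along the world's x, y, z scaled (see below), a list of three; "rot": the turn, a rotation vector about the world's x, y, z scaled (see below), a list of three; "jaw": the finger opening in mm, from 0 to 87. In form: {"translation": [[tx, ty, tz], ...], "rot": [[ax, ay, az], ...], "jaw": [jaw, ...]}. A call has 1 to 20 rows; each row is the pose to reach, as a shift and turn from the pose measured when the call began; what a row does not reach only later rows make up. The controller multiplies each number of a shift by 100 mm and each number of a turn by 60 degrees. A row lasts 1/10 s, in which the tool goes at most 50 mm and 8.59 degrees, less where a joint would pass 70% of its speed; a pose out of reach is approached as far as the arm can. A call with a number of a shift or a turn outside -1 to 1 is refused whole. A call with a gripper value outside its range is refused whole. The fingers move at their own pace and stop on an object; FORCE is the grip in N (left out, the last holds). Time passes only in rows, so rows that repeat a pose let the fingers close. It gives the time, the measured TCP pose, the force and the opening at its end, in the units of the state.
- r.read_state(): the state, without advancing time (a new reading comes with each control period).
- eyes.camera(name): name is "side" or "top"; returns the picture (420x560x3 uint8, blue, green, red); there is no depth.
- eyes.calibration(name): a dict with "fx", "fy", "cx", "cy" (pixels), "R" (3x3) and "t" (3): a world point X has camera coordinates R X + t. Camera axes: x right, y down, z forward; pixel columns grow to the right and rows downward; lengths in m; the calibration is good to about 2 mm. A picture is of the moment at which its call begins. calibration takes no time and is no camera call.
- r.close_job(): hands the job in, once; it reports no verdict.
The state is a dict: "time": time; "joint_positions": joint angles; "joint_vel": joint speeds; "joint_torque": joint torques, N m; "ee_pos": TCP position; "eef_rot": TCP orientation; "ft_force": force on the tool from outside, world axes, zero at the start; "torque": the same for the moment, N m; "width": finger opening in m.
Only numpy, scipy, OpenCV 4.12 (cv2) and the standard library are available. Lean on these libraries where they do the work, as an engineer would, in place of code of your own. Each camera call takes 0.05 s, during which the arm holds its last target. There are 200 camera calls.

TASK

Prime the syringe in the syringe pump: with a fingertip, roll the knurled wheel on the end of the lead screw so that the black pusher block closes up to the plunger and pushes it in until the front edge of the black seal stands at the bold ring around the barrel. Stop there, for the plunger cannot be drawn back. Do not push the pusher block or the plunger itself, and leave everything else on the bench where it is.

Things in the scene. Friction and masses are not known exactly. Their poses are not given: they have to be found in the camera images.
- pump: White syringe pump, fixed; housing 150 x 276 mm, 55 mm high. Origin: centre of its underside. x = to its back (the display in front faces the robot at yaw 0), y = along the lead screw, z = up. Along y on its middle line: wheel (y -158 to -140 mm), bearing plate (-135 to -125, top 92 mm up), pusher block, plunger, clear barrel (26 to 128) under a narrow metal strap; top 131 mm up.
- wheel_top (a point): Top of the knurled wheel, midway along its width; axes as the pump's. Metal, 44 mm in diameter, 18 mm wide, 32 straight ridges, axis level along the pump's y at 78 mm, top 100 mm above the bench, at the right-hand (-y) end, open above; nothing over 92 mm high within 40 mm of it. A fingertip pressed on top with 3 to 8 N turns it by friction (2 N along the rim); it stays where it is left.
- wheel (a joint): Angle of the knurled wheel in rad; any number of turns. It grows when the wheel's top goes to the pump's +x (away from the robot, clockwise seen from the wheel's end); this drives the pusher block to the pump's +y, towards the syringe, 3.2 mm per rad (20 mm a turn). Turned back, only the pusher block goes back.
- pusher (a joint): Travel of the pusher block along the pump's +y in m, 0 to 0.058, driven by the wheel (= 0.0032 x wheel angle). It meets the plunger's flange when it equals the plunger's joint value + 0.030.
- pusher_face (a point): Centre of the pusher block's pushing face (its +y side) on the syringe axis, 104 mm above the bench. The block is black, 92 mm across x at its foot, 26 mm along y, its top at 124 mm above the bench. Axes as the pump's.
- plunger (a joint): Travel of the plunger into the barrel along the pump's +y in m; the seal's front edge is at the bold ring when it is 0.012. It is stiff (3 N), moves only when the pusher block pushes it and stays where it is left.
- flange (a point): Centre of the outer (-y) face of the plunger's round white thumb flange, 31 mm in diameter, which the pusher block meets; on the syringe axis, 108 mm behind seal_edge. Axes as the pump's.
- seal_edge (a point): Centre of the front edge (syringe-tip side, +y) of the plunger's black rubber seal, 12 mm long and 27 mm in diameter, seen inside the clear barrel (30 mm outside), 104 mm above the bench. Axes as the pump's.
- mark (a point): Centre of the bold black ring round the barrel (2 mm wide, its centre on the syringe axis), the gauge mark; the other graduations are rows of fine dots. The seal's front edge starts 4 to 10 mm short of it, on its -y side. Axes as the pump's.
- beaker: Glass beaker 68 mm in diameter, 85 mm high, stands on the bench near the wheel end of the pump, behind. Origin: centre of its underside. Leave alone.
- vial: Small amber glass vial with a black cap, 26 mm in diameter, 50 mm high, stands on the bench near the wheel, to the front. Origin: centre of its underside. Leave alone.
- spare_syringe: Spare empty syringe, about 130 mm long and 25 mm high, lying on the bench in front of the pump. Origin: under its finger flange; x towards its tip. Leave alone.
- tip_box: Blue pipette-tip box with a clear lid, 82 x 124 mm, 72 mm high. Origin: centre of its underside. Leave alone.
- bottle: Glass reagent bottle with a blue cap, 72 mm in diameter, 150 mm high. Origin: centre of its underside. Leave alone.
- petri_dish: Closed clear Petri dish 62 mm in diameter, 13 mm high. Origin: centre of its underside. Leave alone.
- tube: Capped 50 ml centrifuge tube with a blue cap standing on its foot, 35 mm across the cap, 114 mm high. Origin: centre of its underside. Leave alone.

How it is judged:
On the way:
1. the pusher block is closed up to the plunger's flange (y of flange in the frame of pusher_face below 0.001 m), for 0.1 s.
At the end, for the whole second after the job is handed in: The front edge of the plunger's seal is within 2 mm of the middle of the bold ring, the pusher block is within 3 mm of the plunger's flange, and the wheel is at rest (y of seal_edge in the frame of mark between -0.002 and 0.002 m and y of flange in the frame of pusher_face below 0.003 m and not (velocity of joint wheel above 0.05 rad/s) and not (velocity of joint wheel below -0.05 rad/s)); the robot touches nothing.
It fails at once if the hand pushes the pusher block (more than 1.5 N) (contact force between any of the fingers, the arm and pusher above 1.5 N).
It fails at once if the hand pushes the plunger (more than 1.5 N) (contact force between any of the fingers, the arm and plunger above 1.5 N).
It fails at once if something else on the bench is moved or lifted by more than 20 mm (distance of any of beaker, vial, spare_syringe, tip_box, bottle, petri_dish, tube from where it was at the start of the episode above 0.02 m).
It also fails if it takes over 48 s, if anything falls off the work surface, if the arm or the gripper's body presses on something with over 40 N, if the wrist force passes 120 N, or if a joint passes its speed limit or range.

## Working session

There is one attempt and no reset: what is moved stays moved. The work goes in short steps, Python scripts to look and compute and a shell command to move; the robot and the scene stay as the last step left them, time stands still between calls to the robot, and variables do not carry over. Pictures are saved under pics/ and viewed, about 8 in all and at most 12, crops included, and the job is handed in when it is done.

```bash
ls; mkdir -p pics
python3 - <<'E'
from bench import r, eyes
import cv2,numpy as np
s=r.read_state()
print(s['time'],s['ee_pos'],s['eef_rot'],s['ft_force'],s['width'])
for n in('side','top'):
    cv2.imwrite(f'pics/{n}0.png',eyes.camera(n)); c=eyes.calibration(n); print(n,c)
E
```

```text
pics
0.0 [0.21583026 0.58613346 0.23274235] [ 1.75482507e-01  9.84482270e-01 -7.35531801e-04 -9.72304591e-05] [ 0.08441799 -0.12950684  0.31275125] 0.08708933131458299
side {'fx': 512.5093012596539, 'fy': 512.5093012596539, 'cx': 278.1354811916275, 'cy': 209.9063424640709, 'R': array([[ 0.9929494 , -0.11846711,  0.00412595],
       [-0.06625649, -0.58352763, -0.80938593],
       [ 0.09829322,  0.80340591, -0.58726262]]), 't': array([-0.551614  ,  0.15301086,  1.21898624])}
top {'fx': 474.12661388499197, 'fy': 474.12661388499197, 'cx': 282.94949269704904, 'cy': 207.16000219950342, 'R': array([[ 0.01007809, -0.999891  , -0.01078959],
       [-0.99805083, -0.0093938 , -0.06169527],
       [ 0.06158719,  0.01139033, -0.99803671]]), 't': array([0.02523902, 0.56794641, 1.45458626])}
```

View pics/side0.png

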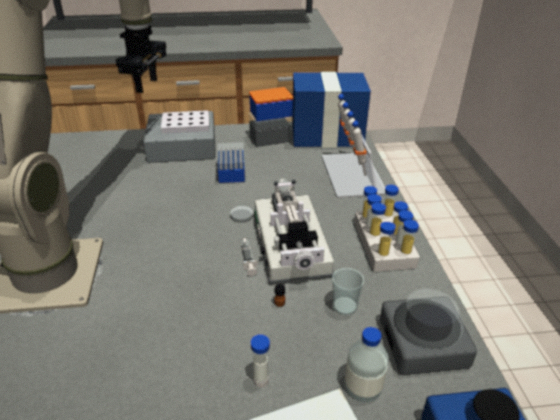

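View pics/top0.png

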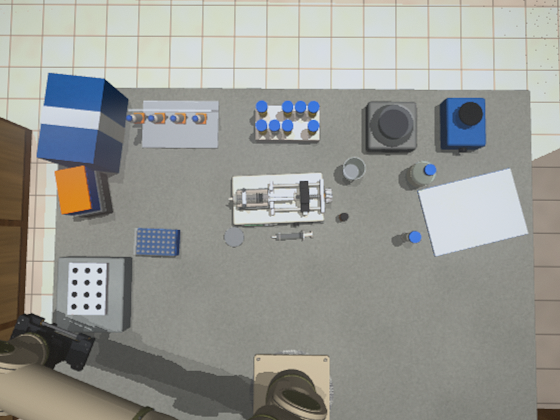

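The side view has the pump around (290,235), with the wheel near (306,262). In the top view the pump is at (278,200), the wheel at about (328,197) and the vial at (344,217). I'll enlarge both.

Run:
```python
import cv2
t=cv2.imread('pics/top0.png')[160:250,220:360]
s=cv2.imread('pics/side0.png')[170:310,240:370]
cv2.imwrite('pics/t1.png',cv2.resize(t,None,fx=5.7,fy=5.7,interpolation=cv2.INTER_CUBIC))
cv2.imwrite('pics/s1.png',cv2.resize(s,None,fx=4.2,fy=4.2,interpolation=cv2.INTER_CUBIC))
```

```text
(no output)
```

View pics/t1.png

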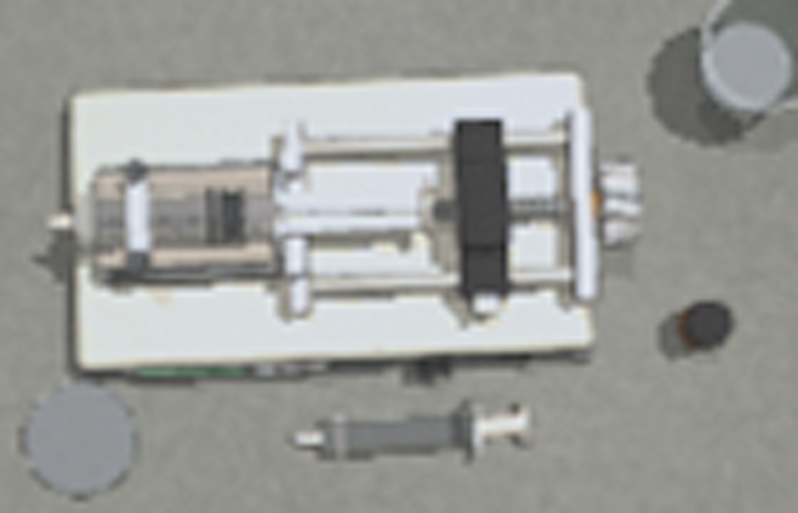

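View pics/s1.png

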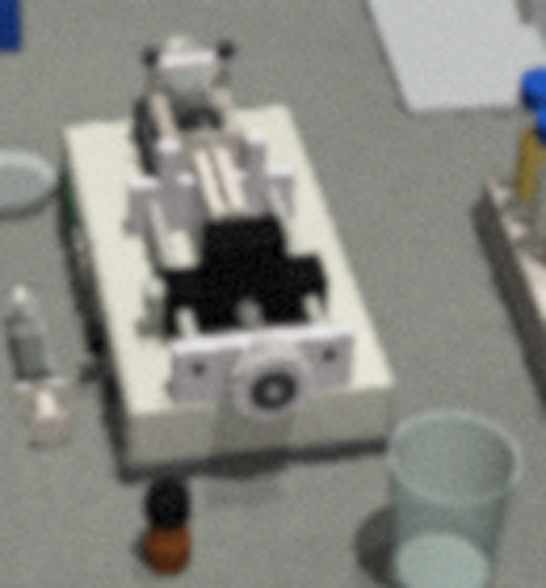

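Top crop: wheel at x 602–642, y 165–243. Bearing plate at x 570–597, black block at 455–507. The ring and seal are the dark bands at x 205–245. Side crop: wheel end centre at (272,390). Next I'll triangulate and enlarge the barrel in an averaged picture.

```bash
cat > h.py <<'E'
import numpy as np, cv2
from bench import r, eyes
C={n:eyes.calibration(n) for n in('side','top')}
def ray(n,u,v):
    c=C[n]; d=c['R'].T@np.array([(u-c['cx'])/c['fx'],(v-c['cy'])/c['fy'],1]); return -c['R'].T@c['t'],d/np.linalg.norm(d)
def atz(n,u,v,z):
    o,d=ray(n,u,v); return o+d*(z-o[2])/d[2]
def px(n,X):
    c=C[n]; p=c['R']@np.asarray(X)+c['t']; return np.array([c['fx']*p[0]/p[2]+c['cx'],c['fy']*p[1]/p[2]+c['cy']])
def tri(a,b):
    (o1,d1),(o2,d2)=ray('top',*a),ray('side',*b)
    s=np.linalg.lstsq(np.c_[d1,-d2],o2-o1,rcond=None)[0]; p,q=o1+d1*s[0],o2+d2*s[1]; return (p+q)/2,np.linalg.norm(p-q)
def avg(n,k): return np.mean([eyes.camera(n).astype(float) for _ in range(k)],0)
def T(x,y): return 220+(x+.5)/5.7-.5,160+(y+.5)/5.7-.5
def S(x,y): return 240+(x+.5)/4.2-.5,170+(y+.5)/4.2-.5
E
python3 - <<'E'
from h import *
cs=[atz('top',*T(*p),.055) for p in((75,92),(582,75),(592,345),(80,365))]
for c in cs: print(c.round(4))
ctr=sum(cs)/4; d=cs[0]-cs[1]+cs[3]-cs[2]; print('ctr',ctr,'yaw',np.arctan2(-d[0],d[1]))
print('wheel top',atz('top',*T(621,204),.1), 'side end',atz('side',*S(272,390),.078))
print('tri bearing top corners',tri(T(580,112),S(352,330)),tri(T(588,297),S(172,346)))
print('vial',atz('top',*T(707,325),.05))
a=avg('top',8); np.save('a0.npy',a)
cv2.imwrite('pics/t2.png',cv2.resize(a[183:213,228:328].clip(0,255).astype('uint8'),None,fx=8,fy=8,interpolation=cv2.INTER_CUBIC))
E
```

```text
[0.6597 0.184  0.055 ]
[ 0.6712 -0.0863  0.055 ]
[ 0.5273 -0.0923  0.055 ]
[0.5141 0.179  0.055 ]
ctr [0.59309561 0.04611422 0.055     ] yaw 0.04558797040015694
wheel top [ 0.59847095 -0.10350775  0.1       ] side end [ 0.60034066 -0.114557    0.078     ]
tri bearing top corners (array([ 0.64807078, -0.08309904,  0.08839062]), np.float64(0.001547958613585718)) (array([ 0.55056713, -0.08745027,  0.09037902]), np.float64(0.0006802752475461726))
vial [ 0.53874587 -0.15366516  0.05      ]
```

View pics/t2.png

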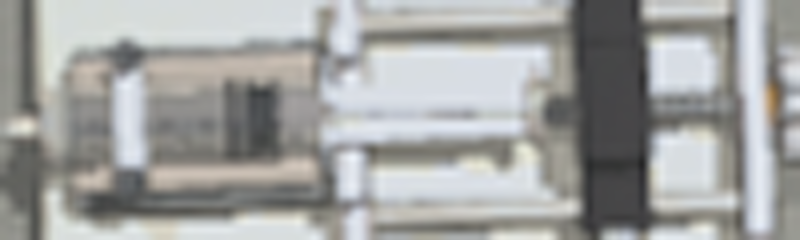

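```bash
cat >> h.py <<'E'
YAW=.0456; CT=np.array([.5935,.0461])
def pump(X):
    c,s=np.cos(YAW),np.sin(YAW); d=np.asarray(X)[:2]-CT; return np.array([c*d[0]+s*d[1],-s*d[0]+c*d[1]])*1000
def wor(x,y,z):
    c,s=np.cos(YAW),np.sin(YAW); return np.array([CT[0]+(c*x-s*y)/1000,CT[1]+(s*x+c*y)/1000,z/1000])
def prof(img,xs,ys,z):  # mean grey vs pump y, averaged over pump x
    g=cv2.cvtColor(img.astype('float32'),cv2.COLOR_BGR2GRAY)
    P=np.array([[px('top',wor(x,y,z)) for y in ys] for x in xs],'float32')
    return cv2.remap(g,P[...,0],P[...,1],cv2.INTER_CUBIC).mean(0)
E
python3 - <<'E'
from h import *
a=np.load('a0.npy')
ys=np.arange(30,100,1.)
# barrel top at z ~118
for z,xs in((118,np.linspace(-8,8,9)),):
    p=prof(a,xs,ys,z); print([(int(y),int(v)) for y,v in zip(ys,p)])
ys=np.arange(-90,-10,1.)
p=prof(a,np.linspace(-35,-20,6),ys,110); print('blockfoot?',[(int(y),int(v)) for y,v in zip(ys,p)])
p=prof(a,np.linspace(-12,12,6),ys,124); print('blocktop',[(int(y),int(v)) for y,v in zip(ys,p)])
E
```

```text
[(30, 152), (31, 149), (32, 152), (33, 154), (34, 154), (35, 152), (36, 151), (37, 152), (38, 152), (39, 151), (40, 150), (41, 148), (42, 138), (43, 125), (44, 110), (45, 94), (46, 84), (47, 78), (48, 74), (49, 74), (50, 77), (51, 77), (52, 75), (53, 77), (54, 85), (55, 95), (56, 104), (57, 106), (58, 103), (59, 100), (60, 98), (61, 98), (62, 104), (63, 117), (64, 131), (65, 142), (66, 143), (67, 139), (68, 135), (69, 134), (70, 133), (71, 134), (72, 136), (73, 138), (74, 139), (75, 139), (76, 138), (77, 138), (78, 138), (79, 138), (80, 138), (81, 137), (82, 136), (83, 135), (84, 134), (85, 134), (86, 133), (87, 133), (88, 136), (89, 140), (90, 143), (91, 154), (92, 170), (93, 185), (94, 201), (95, 213), (96, 219), (97, 224), (98, 228), (99, 227)]
blockfoot? [(-90, 127), (-89, 88), (-88, 58), (-87, 49), (-86, 58), (-85, 66), (-84, 67), (-83, 66), (-82, 66), (-81, 65), (-80, 65), (-79, 65), (-78, 65), (-77, 65), (-76, 64), (-75, 64), (-74, 64), (-73, 64), (-72, 64), (-71, 64), (-70, 61), (-69, 54), (-68, 53), (-67, 64), (-66, 82), (-65, 105), (-64, 128), (-63, 143), (-62, 155), (-61, 
[... 848 characters left out ...]
-69, 65), (-68, 64), (-67, 66), (-66, 71), (-65, 83), (-64, 96), (-63, 109), (-62, 121), (-61, 127), (-60, 130), (-59, 131), (-58, 128), (-57, 127), (-56, 130), (-55, 133), (-54, 139), (-53, 149), (-52, 160), (-51, 169), (-50, 174), (-49, 174), (-48, 177), (-47, 182), (-46, 186), (-45, 194), (-44, 202), (-43, 209), (-42, 214), (-41, 214), (-40, 212), (-39, 210), (-38, 210), (-37, 210), (-36, 210), (-35, 209), (-34, 209), (-33, 209), (-32, 209), (-31, 209), (-30, 210), (-29, 209), (-28, 209), (-27, 209), (-26, 208), (-25, 207), (-24, 207), (-23, 207), (-22, 207), (-21, 207), (-20, 207), (-19, 207), (-18, 207), (-17, 207), (-16, 207), (-15, 207), (-14, 206), (-13, 206), (-12, 206), (-11, 207)]
```

```bash
python3 -m inch '{"translation":[[0.4,-0.4,0.2],[0.8,-0.9,0.2],[1,-1,0.2],[1,-1,0.2],[1,-1,0.2],[1,-1,0.2]],"rot":[[0,0,0.1],[0,0,0.2],[0,0,0.3],[0,0,0.38],[0,0,0.38],[0,0,0.38]],"jaw":[0,0,0,0,0,0]}' 20
```

```text
time: 1.1
ee_pos: [0.315, 0.4872, 0.2535]
eef_rot: [-0.022, 1.0, 0.0, -0.0]
ft_force: [0.2, 0.8, 1.1]
width: 0.0471
```

```bash
for i in 1 2 3; do python3 -m inch '{"translation":[[0.25,-0.5,0],[0.5,-1,0],[0.5,-1,0]],"rot":[[0,0,0],[0,0,0],[0,0,0]],"jaw":[0,0,0]}' | sed -n 1,2p; done; for i in 1 2; do python3 -m inch '{"translation":[[0.3,-0.5,0],[0.6,-1,0],[0.6,-1,0]],"rot":[[0,0,0],[0,0,0],[0,0,0]],"jaw":[0,0,0]}'; done
```

```text
time: 1.4
ee_pos: [0.3674, 0.3833, 0.2537]
time: 1.7
ee_pos: [0.4192, 0.2798, 0.254]
time: 2.0
ee_pos: [0.4709, 0.176, 0.2542]
time: 2.3
ee_pos: [0.5324, 0.0728, 0.2543]
eef_rot: [-0.01, 1.0, -0.002, 0.002]
ft_force: [0.1, 0.5, 1.0]
width: 0.0001
time: 2.6
ee_pos: [0.5938, -0.0304, 0.2541]
eef_rot: [-0.008, 1.0, -0.003, 0.002]
ft_force: [-0.2, 0.0, -0.1]
width: 0.0006
```

```bash
python3 -m inch '{"translation":[[0,-0.4,-0.3],[-0.03,-0.73,-0.7],[-0.06,-0.73,-0.95],[-0.06,-0.73,-0.95],[-0.06,-0.73,-0.95]],"rot":[[0,0,0.02],[0,0,0.02],[0,0,0.02],[0,0,0.02],[0,0,0.02]],"jaw":[0,0,0,0,0]}'; python3 -m inch '{"translation":[[0,0,-0.2],[0,0,-0.35],[0,0,-0.35],[0,0,-0.35]],"rot":[[0,0,0],[0,0,0],[0,0,0],[0,0,0]],"jaw":[0,0,0,0]}';cat > l.py <<'E'
import sys
from h import *
n=sys.argv[1]
t,s=eyes.camera('top'),eyes.camera('side')
i=np.hstack([cv2.resize(t[175:220,225:345],None,fx=4,fy=4,interpolation=cv2.INTER_CUBIC)]); j=cv2.resize(s[185:285,250:345],None,fx=4,fy=4,interpolation=cv2.INTER_CUBIC)
o=np.zeros((580,480,3),'uint8'); o[:180,:480]=i; o[180:,:380]=j
cv2.imwrite(f'pics/{n}.png',o)
E
python3 l.py L1
```

```text
time: 3.1
ee_pos: [0.5885, -0.1013, 0.1597]
eef_rot: [-0.019, 1.0, -0.003, 0.002]
ft_force: [0.6, -0.9, 0.1]
width: 0.0008
time: 3.5
ee_pos: [0.5889, -0.1008, 0.1255]
eef_rot: [-0.02, 1.0, -0.003, 0.002]
ft_force: [0.4, 0.4, 0.1]
width: 0.0003
```

View pics/L1.png

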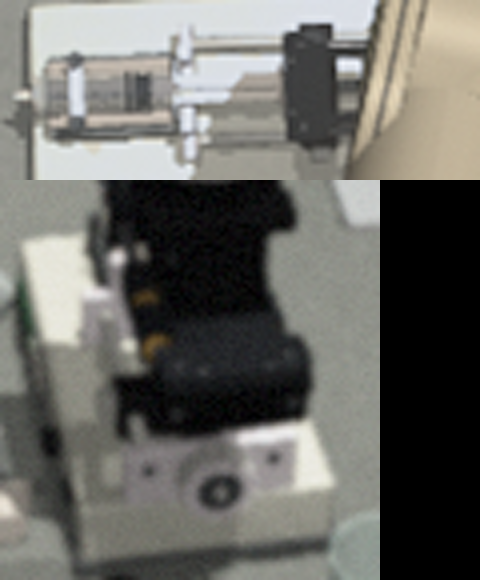

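The top view keeps the barrel and block visible; the hand is over the wheel. I'll feel for contact next.

```bash
python3 -m inch '{"translation":[[0,-0.02,-0.1],[0,-0.02,-0.14],[0,-0.02,-0.14]],"rot":[[0,0,0],[0,0,0],[0,0,0]],"jaw":[0,0,0]}'; python3 -m inch '{"translation":[[0,0,-0.02],[0,0,-0.02]],"rot":[[0,0,0],[0,0,0]],"jaw":[0,0]}'
```

```text
time: 3.9
ee_pos: [0.5889, -0.1036, 0.1113]
eef_rot: [-0.019, 1.0, -0.003, 0.002]
ft_force: [-0.6, -0.7, -0.2]
width: 0.0006
time: 4.1
ee_pos: [0.5897, -0.1036, 0.1106]
eef_rot: [-0.019, 1.0, -0.003, 0.003]
ft_force: [-2.0, 1.7, 10.3]
width: 0.0005
```

```bash
python3 -m inch '{"translation":[[0.04,0,-0.005],[0.08,0.005,-0.005],[0.12,0.005,-0.005],[0.16,0.008,-0.005],[0.18,0.008,-0.005]],"rot":[[0,0,0],[0,0,0],[0,0,0],[0,0,0],[0,0,0]],"jaw":[0,0,0,0,0]}'
cat > m.py <<'E'
from h import *
a=avg('top',3); ys=np.arange(-80,-30,.25)
def edge(p,ys,th): i=np.where((p[:-1]<th)&(p[1:]>=th))[0]; return [round(float(ys[k]),1) for k in i]
print('block face', edge(prof(a,np.linspace(-12,12,7),ys,124),ys,95),'side part',edge(prof(a,np.linspace(-35,-20,6),ys,110),ys,105))
ys=np.arange(38,72,.25); p=prof(a,np.linspace(-8,8,9),ys,118); print('seal edge',edge(p,ys,90), [int(v) for v in p[::4]])
E
python3 m.py
```

```text
time: 4.6
ee_pos: [0.6085, -0.1027, 0.1111]
eef_rot: [-0.019, 1.0, -0.003, 0.004]
ft_force: [-2.0, 0.3, 7.6]
width: 0.0004
block face [-54.8] side part [-61.2]
seal edge [54.2] [154, 153, 152, 149, 139, 126, 111, 94, 84, 78, 73, 74, 76, 77, 75, 77, 85, 95, 105, 107, 104, 100, 98, 98, 104, 118, 133, 144, 145, 140, 136, 135, 134, 135]
```

```bash
python3 -m inch '{"translation":[[0,0,0.06],[-0.1,-0.005,0.08],[-0.2,-0.01,0.06],[-0.2,-0.01,0.02],[-0.2,-0.01,-0.01],[-0.2,-0.01,-0.01],[-0.16,-0.01,-0.01],[-0.12,-0.005,-0.01],[-0.08,-0.005,-0.01],[-0.04,0,-0.01],[0,0,-0.01],[0,0,-0.01]],"rot":[[0,0,0],[0,0,0],[0,0,0],[0,0,0],[0,0,0],[0,0,0],[0,0,0],[0,0,0],[0,0,0],[0,0,0],[0,0,0],[0,0,0]],"jaw":[0,0,0,0,0,0,0,0,0,0,0,0]}'; python3 m.py
```

```text
time: 5.95
ee_pos: [0.6101, -0.1026, 0.1109]
eef_rot: [-0.019, 1.0, -0.003, 0.005]
ft_force: [0.7, 0.8, 7.4]
width: 0.0007
block face [-54.8] side part [-58.8]
seal edge [54.2] [154, 153, 152, 149, 139, 126, 111, 95, 84, 78, 73, 74, 76, 77, 75, 77, 85, 95, 104, 107, 104, 101, 99, 98, 104, 118, 133, 144, 145, 140, 136, 135, 135, 136]
```

```bash
for i in 1 2; do python3 -m inch '{"translation":[[0,0,0.06],[-0.1,-0.005,0.08],[-0.2,-0.01,0.06],[-0.2,-0.01,0.02],[-0.2,-0.01,-0.01],[-0.2,-0.01,-0.01],[-0.16,-0.01,-0.01],[-0.12,-0.005,-0.01],[-0.08,-0.005,-0.01],[-0.04,0,-0.01],[0,0,-0.01],[0,0,-0.01]],"rot":[[0,0,0],[0,0,0],[0,0,0],[0,0,0],[0,0,0],[0,0,0],[0,0,0],[0,0,0],[0,0,0],[0,0,0],[0,0,0],[0,0,0]],"jaw":[0,0,0,0,0,0,0,0,0,0,0,0]}'; python3 m.py; done
```

```text
time: 7.3
ee_pos: [0.6114, -0.1027, 0.1107]
eef_rot: [-0.019, 1.0, -0.003, 0.007]
ft_force: [1.8, -0.1, 7.3]
width: 0.0004
block face [-54.2] side part [-55.8]
seal edge [54.2] [154, 152, 152, 149, 139, 126, 111, 94, 84, 78, 73, 74, 76, 77, 75, 77, 85, 95, 104, 107, 104, 100, 99, 98, 104, 118, 133, 144, 145, 140, 136, 135, 135, 136]
time: 8.65
ee_pos: [0.6127, -0.1026, 0.1104]
eef_rot: [-0.019, 1.0, -0.003, 0.008]
ft_force: [2.0, -1.0, 6.2]
width: 0.0004
block face [-51.8] side part [-52.0]
seal edge [54.2] [154, 153, 152, 149, 139, 126, 111, 94, 84, 77, 73, 74, 76, 76, 75, 77, 85, 95, 104, 107, 104, 100, 98, 98, 104, 117, 132, 144, 145, 140, 136, 135, 135, 136]
```

```bash
python3 -m inch '{"translation":[[0,0,0.06],[-0.12,-0.005,0.08],[-0.24,-0.01,0.06],[-0.24,-0.01,0.02],[-0.24,-0.01,-0.005],[-0.24,-0.01,-0.005],[-0.2,-0.01,-0.005],[-0.16,-0.005,-0.005],[-0.12,-0.005,-0.005],[-0.08,0,-0.005],[-0.04,0,-0.005],[-0.04,0,-0.005]],"rot":[[0,0,0],[0,0,0],[0,0,0],[0,0,0],[0,0,0],[0,0,0],[0,0,0],[0,0,0],[0,0,0],[0,0,0],[0,0,0],[0,0,0]],"jaw":[0,0,0,0,0,0,0,0,0,0,0,0]}'; python3 m.py
```

```text
time: 10.0
ee_pos: [0.6105, -0.1025, 0.111]
eef_rot: [-0.02, 1.0, -0.003, 0.01]
ft_force: [0.1, 0.4, 9.2]
width: 0.0006
block face [-49.2] side part [-48.5]
seal edge [60.8] [152, 152, 155, 156, 154, 149, 140, 125, 110, 96, 83, 79, 77, 75, 76, 77, 79, 80, 81, 77, 71, 70, 78, 90, 107, 123, 135, 144, 146, 141, 137, 135, 135, 135]
```

```bash
cat > f.py <<'E'
from h import *
from scipy.optimize import least_squares
from scipy.ndimage import gaussian_filter1d
f=np.arange(25,85,.05); ys=np.arange(36,70,.5)
def box(a,b): return np.clip((f-a)/.05+.5,0,1)*np.clip((b-f)/.05+.5,0,1)
def model(q):
    e,L,ring,s,bl,sl,br,rl=q
    v=np.where(f<e-L/2,bl,br)
    S=box(e-L,e); v=v*(1-S)+sl*S; R=box(ring-1,ring+1); v=v*(1-R)+np.minimum(rl,1e9)*R
    return np.interp(ys,f,gaussian_filter1d(v,s/.05))
def fit(a,ring=None,L=None):
    p=prof(a,np.linspace(-8,8,9),ys,118)
    x0=[55.3,12,60.5,1.2,152,72,136,60]
    if ring: x0[0]=58; x0[2]=ring
    lo=[50,11,59,.3,120,40,110,0];hi=[63,13,62,3,180,100,160,110]
    if ring: lo[2],hi[2]=ring-.05,ring+.05
    if L: x0[1]=L;lo[1],hi[1]=L-.05,L+.05
    o=least_squares(lambda q:model(q)-p,x0,bounds=(lo,hi),diff_step=1e-3); return o.x.round(2),round(np.sqrt(2*o.cost/len(ys)),1)
if __name__=='__main__':
    o=fit(np.load('a0.npy')); print(o); print(fit(avg('top',4),o[0][2],o[0][1]))
E
python3 f.py
```

```text
(array([ 55.96,  12.2 ,  60.35,   1.98, 152.87,  74.97, 139.22,  26.77]), np.float64(2.4))
(array([ 58.2 ,  12.25,  60.3 ,   1.85, 153.21,  75.35, 142.19,   9.53]), np.float64(3.3))
```

```bash
python3 -m inch '{"translation":[[0,0,0.06],[-0.1,-0.005,0.08],[-0.18,-0.01,0.06],[-0.18,-0.01,0.02],[-0.18,-0.01,-0.008],[-0.18,-0.01,-0.008],[-0.15,-0.01,-0.008],[-0.12,-0.005,-0.008],[-0.09,-0.005,-0.008],[-0.06,0,-0.008],[-0.06,0,-0.008]],"rot":[[0,0,0],[0,0,0],[0,0,0],[0,0,0],[0,0,0],[0,0,0],[0,0,0],[0,0,0],[0,0,0],[0,0,0],[0,0,0]],"jaw":[0,0,0,0,0,0,0,0,0,0,0]}'; python3 f.py; python3 m.py
```

```text
time: 11.45
ee_pos: [0.6055, -0.1028, 0.1111]
eef_rot: [-0.02, 1.0, -0.003, 0.011]
ft_force: [-1.3, -0.6, 8.5]
width: 0.0004
(array([ 55.96,  12.2 ,  60.35,   1.98, 152.87,  74.97, 139.22,  26.77]), np.float64(2.4))
(array([ 60.27,  12.15,  60.4 ,   1.56, 153.16,  75.82, 140.37,  47.37]), np.float64(2.8))
block face [-48.0] side part [-47.5]
seal edge [61.0] [151, 151, 152, 153, 154, 155, 155, 150, 145, 135, 118, 99, 82, 71, 72, 76, 78, 79, 79, 75, 68, 68, 76, 89, 107, 123, 136, 145, 146, 140, 136, 135, 135, 136]
```

Fit puts the seal edge at 60.3 mm and the ring at 60.4 mm. I'll lift clear and check.

```bash
python3 -m inch '{"translation":[[0,0,0.1],[0,-0.2,0.5],[-0.3,-0.5,0.9],[-1,-0.9,1],[-1,-0.9,1],[-1,-0.9,1]],"rot":[[0,0,0],[0,0,0],[0,0,0],[0,0,0],[0,0,0],[0,0,0]],"jaw":[0,0,0,0,0,0]}'; python3 -m inch '{"translation":[[-0.4,-0.4,0],[-0.9,-0.9,0],[-0.9,-0.9,0],[-0.9,-0.9,0]],"rot":[[0,0,0],[0,0,0],[0,0,0],[0,0,0]],"jaw":[0,0,0,0]}'; python3 f.py; python3 m.py
python3 - <<'E'
from h import *
a=avg('top',6).clip(0,255).astype('uint8')
cv2.imwrite('pics/t9.png',cv2.resize(a[170:220,225:355],None,fx=6,fy=6,interpolation=cv2.INTER_CUBIC))
E
```

```text
time: 12.4
ee_pos: [0.5021, -0.197, 0.2128]
eef_rot: [-0.016, 1.0, -0.003, 0.012]
ft_force: [0.5, -0.1, 1.5]
width: 0.0003
time: 12.8
ee_pos: [0.409, -0.2905, 0.2134]
eef_rot: [-0.013, 1.0, -0.004, 0.012]
ft_force: [0.9, 0.6, 0.6]
width: 0.0002
(array([ 55.96,  12.2 ,  60.35,   1.98, 152.87,  74.97, 139.22,  26.77]), np.float64(2.4))
(array([ 60.25,  12.15,  60.4 ,   1.57, 155.78,  78.47, 142.68,  48.98]), np.float64(2.8))
block face [-49.0] side part [-47.5]
seal edge [60.8] [154, 154, 154, 155, 156, 158, 158, 152, 147, 137, 120, 101, 85, 74, 75, 79, 80, 82, 81, 77, 71, 71, 79, 91, 109, 125, 138, 147, 148, 143, 139, 137, 137, 138]
```

View pics/t9.png

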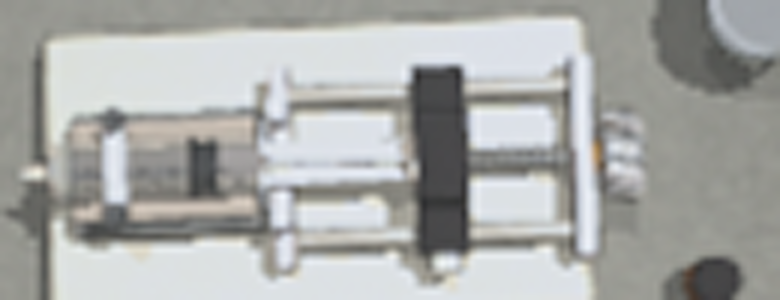

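The picture shows the seal running straight into the ring (x 190–215) and the block against the flange (x ≈ 410). The hand is clear, so I'm handing in.

```bash
python3 -c "
from bench import r
print(r.close_job())"
```

```text
the job is handed in; nothing more can be done
None
```

I primed the syringe and handed the job in at about 13 s. It took six fingertip strokes on top of the wheel, pressing with roughly 6–10 N, which at times went over the suggested 8 N. The pusher block closed on the flange and pushed the plunger in by about 4.3 mm.

- **Seal position:** the last fit, taken with the hand clear, put the seal's front edge at 60.25 mm and the ring at 60.4 mm on the pump's y axis. That is about 0.15 mm short, with a 2 mm tolerance. The picture showed the seal meeting the ring.
- **Pusher block:** it looked up against the flange in the last picture. I judged this by eye and from the plunger having moved; I did not measure the gap directly.
- **Measurements that disagreed:** my first reading put the starting gap at 5.5 mm, while the later fit gave 4.4 mm. I stopped by the fit, which matched the shift of the seal's rear edge. The block-face reading over the middle of the block was thrown off by the flange and shadows, so I relied on the one from the side of the block.
- **Other objects:** I touched nothing else on purpose, and the beaker and vial looked unmoved in the last crop. I did not check the other objects at the end.

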